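# Check a gas strut's charge with the stem gauge

### The arm

A 6-joint arm with a two-finger parallel gripper is mounted at the origin on the work surface. World frame = base frame: x ahead of the robot, y to its left, z up, the work surface at z = 0. Lengths are in m, angles in rad, forces in N, time in s.
With the tool pointing down it reaches from about 0.375 to 0.975 m from the base axis. Payload 3.8 kg.
Tool frame: the origin (TCP) lies at the centre of the arm's flange, where the gripper is bolted on; the fingertips stand 173 mm ahead of it and the grasp point (between the pads) lies 155 mm ahead of it; z points along the fingers, y is the line along which they close (so a half turn about z gives the same grasp; the last joint's range is limited). The gripper opens to 85 mm and grips with 20 to 120 N. Pads are 22 mm wide; open, the fingers measure 114 mm over their backs; the gripper's body (76 mm by 85 mm) begins 54 mm behind the grasp point. The pads swing forward as they close: fully open they stand 13 mm farther back than shut.
Start: joints at [1.239, 0.264, 1.604, -0, 1.274, -0.037], TCP at [0.196, 0.646, 0.405] pointing down, gripper open.
Joint ranges: [-2.63, 2.63], [-0.94, 2.18], [0.31, 2.57], [-1.31, 4.45], [0, 2.66], [-2.55, 2.55]. Speed limits (rad/s): [2.57, 2.57, 3.14, 3.14, 3.14, 3.14].

### API

Orientations are given as a unit quaternion [x, y, z, w].
In Python, from bench import robot, claw, solve_ik, get_image, camera_model gives the robot as it stands. Calls block until the motion is done:
- robot.move_ptp(position, orientation): joint-space move of the TCP to a pose.
- robot.move_l(position, speed=0.15, attitude=None, f_stop=None): straight line of the TCP; attitude=None keeps the orientation; speed is the mean speed in m/s. With f_stop (N) it stops when the force on the tool has changed by that much, and returns True; else False.
- robot.goto_joints(angles): joint-space move.
- claw.gripper_to(opening): finger opening in m; the grip force is fixed at half the most; returns when the fingers have stopped.
- robot.hold(seconds).
- solve_ik(position, orientation): joint angles nearest the present ones, or None.
- robot.get_obs(): the state.
- get_image(name): name is "scene" or "top" or "wrist"; returns the picture (420x560x3 uint8, blue, green, red); there is no depth.
- camera_model(name): a dict with "fx", "fy", "cx", "cy" (pixels), "k1" (the pictures are not rectified: a ray, as slopes to the right and down, at radius r is drawn at 1 + k1 r^2 times it, then the intrinsics apply), "R" (3x3) and "t" (3): a world point X has camera coordinates R X + t; the wrist camera has in their place "hand_eye" (4x4, takes a point from camera to tool coordinates, whose origin is the TCP and whose axes are the flange's). Camera axes: x right, y down, z forward; pixel columns grow to the right and rows downward; lengths in m; the calibration is good to about 2 mm. A picture is of the moment at which its call begins: read the wrist's pose just before it. camera_model takes no time and is no camera call.
A pose or a line that the arm cannot do raises robot.PlanningError and nothing moves.
- robot.hand_in(): hands the job in; it is judged then, once.
The state is a dict: "clock": time; "joint_pos": joint angles; "qd": joint speeds; "effort": joint torques, N m; "ee_pos": TCP position; "orientation": TCP orientation; "force": force on the tool from outside, world axes, zero at the start; "ft_torque": the same for the moment, N m; "opening": finger opening in m; "grip_force": force on a finger pad.
Only numpy, scipy, OpenCV 4.12 (cv2) and the standard library are available. Lean on these libraries where they do the work, as an engineer would, in place of code of your own. Each camera call takes 0.05 s, during which the arm holds its last target. There are 200 camera calls.

### The job

Take the gauge from the black cup, press it straight down over the strut's valve stem with a steady push of about 15 N, staying between 11 and 19 N, and hold it for two seconds while its rod comes out. If green shows on the rod beyond its 12 mm yellow part, park the gauge in the green cup, otherwise in the red cup. Set it down gently, upright and fully home with the rod still out, let go, and leave the other parts on the bench alone.

Things in the scene. Friction and masses are not known exactly. Their poses are not given: they have to be found in the camera images.
- gauge: The gauge, upright, 109 mm long, 0.29 kg. Origin: centre of its nose's mouth (lower end, nose not pushed in); z up its axis. Black rubber nose, 40 mm wide at the mouth; 23 mm bore with a lead-in of 30 mm at the mouth, ending 14 mm up on a seat with a 13 mm hole. The nose is sprung: it slides up into the barrel from 3 N on, 1 mm more for each further 5 N, 6 mm at most.
- grip (a point): Centre of the gauge's black square grip, 26 x 26 mm (sides along the gauge's x and y), 66 to 106 mm above the gauge's origin; this point is 86 mm above it. Below it: a steel collar 44 mm in diameter at 60 to 66 mm, then the steel barrel, 36 mm. Hold the grip from above, fingertips just over the collar; the rod comes out of the grip's top.
- rod (a joint): How far the gauge's rod has come out of the grip's top, in m: 0 at the start (its white end, 3 mm thick, on the grip), 0.026 at most. On the valve it comes out 6 to 18 mm, by the hidden pressure, within about a second of the gauge being pressed home; friction then keeps it there. 10 mm thick; its first 12 mm are yellow, what follows is green.
- strut: The gas strut: an aluminium cylinder 52 mm in diameter lying in blue cradle blocks fixed to the bench, its piston rod pointing along its +y. Origin on the bench plane right under the valve; z up.
- port (a point): Centre of the top of the strut's dark valve boss, 85 mm above the bench. On its axis stands the brass valve stem, 19 mm thick, its mouth 24 to 60 mm above this point (not measured). A 6 mm steel pin stands 20 mm out of the mouth; the pressure holds it out with 2 to 3.5 N, it can be pushed in. The gauge goes over pin and stem until its seat bears on the mouth; the pin pushes the rod.
- cup_plain: The black cup, fixed, in which the gauge stands at the start. All cups: outer diameter 58 mm (80 mm foot), 34 mm high, bore 46 mm, inner floor 8 mm above the bench. Origin at the centre of the underside.
- cup_red: The red cup, fixed, same shape: for the gauge when the strut is low (only yellow shows).
- cup_green: The green cup, fixed, same shape: for the gauge when the strut is charged (green shows).
- nut_big: a loose hexagon flange nut, 46 mm across flats, 30 mm high; not part of the job, origin on its underside
- nut_small: a loose hexagon flange nut, 34 mm across flats, 22 mm high; not part of the job, origin on its underside
- bolt_big: a loose hexagon bolt lying flat, 18 mm shank, about 100 mm long; not part of the job, origin on its underside
- clamp: a loose hose-clamp band, ring 52 mm across, 14 mm high; not part of the job, origin on its underside
- flange: a loose flanged collar, 68 mm across, 28 mm high; not part of the job, origin on its underside
- spanner: a loose spanner lying flat; not part of the job, origin on its underside
- bracket: a loose L bracket, 130 x 35 mm, 33 mm high; not part of the job, origin on its underside
Things that resemble listed ones, but are neither listed nor needed, are in the scene too. Leave any purple look-alike of the cup_green alone.

How it is judged:
On the way, in this order (a step that is already met when the one before it is completed fails the run):
1. the gauge is lifted clear of its cup (height (world z) of gauge above 0.06 m), for 0.1 s.
2. the gauge sits upright over the valve stem, pressed on with 11 to 19 N for one second, its rod out (horizontal distance between gauge and port below 0.005 m and angle between gauge's own z axis and vertical below 0.12 rad and contact force between gauge and strut between 11 and 19 N and value of joint rod above 0.004 m), for 1 s.
At the end, for the whole second after the job is handed in: The gauge stands upright (within 7 degrees), at rest and released, fully home in the right cup (axes within 6 mm, nose within 6 mm of the cup's floor), rod still out by more than 4 mm: the green cup if the rod is out by more than 12 mm, the red cup if less (either between 10.5 and 13.5 mm) ((((horizontal distance between gauge and cup_green below 0.006 m and z of gauge in the frame of cup_green below 0.014 m) and value of joint rod above 0.0105 m) or ((horizontal distance between gauge and cup_red below 0.006 m and z of gauge in the frame of cup_red below 0.014 m) and value of joint rod below 0.0135 m)) and value of joint rod above 0.004 m and angle between gauge's own z axis and vertical below 0.12 rad and linear speed of gauge below 0.01 m/s); the robot touches nothing.
It fails at once if the gauge is pressed on the strut or its valve with more than 25 N (contact force between gauge and strut above 25 N).
It fails at once if the gauge is banged or dropped into a cup (over 30 N) (contact force between gauge and cup_red above 30 N or contact force between gauge and cup_plain above 30 N or contact force between gauge and cup_green above 30 N).
It fails at once if one of the other loose parts is moved by more than 20 mm (distance of any of nut_big, nut_small, bolt_big, clamp, flange, spanner, bracket from where it was at the start of the episode above 0.02 m).
It also fails if it takes over 64 s, if anything falls off the work surface, if the arm or the gripper's body presses on something with over 40 N, if the wrist force passes 120 N, or if a joint passes its speed limit or range.

## Working session

There is one attempt and no reset: what is moved stays moved. The work goes in short steps, each a Python script; the robot and the scene stay as the last script left them, time stands still between calls to the robot, and variables do not carry over. Pictures are saved under pics/ and viewed, at most 10 in all, crops included, and the job is handed in when it is done.

```bash
mkdir -p pics; ls; python3 - <<'E'
from bench import robot, get_image, camera_model
import cv2, numpy as np
for n in ["scene","top","wrist"]:
    im=get_image(n); cv2.imwrite(f"pics/{n}0.png",im)
    print(n,camera_model(n))
print(robot.get_obs())
E
```

```text
pics
scene {'fx': 423.108838199473, 'fy': 423.108838199473, 'cx': 276.3954176617501, 'cy': 203.8396012836791, 'k1': -0.013894679749801511, 'R': array([[-0.32178252,  0.94678496, -0.0073652 ],
       [ 0.63416178,  0.20974238, -0.74420896],
       [-0.70306105, -0.24414416, -0.66790627]]), 't': array([ 0.25700085, -0.27761471,  1.28019572])}
top {'fx': 458.295980145675, 'fy': 458.295980145675, 'cx': 279.50028080621, 'cy': 203.82274051912847, 'k1': 0.039987016128656336, 'R': array([[ 0.0246289 , -0.99968968,  0.00373687],
       [-0.98145995, -0.02489017, -0.19004435],
       [ 0.19007838,  0.00101299, -0.9817684 ]]), 't': array([-0.08563613,  0.54998857,  1.10605185])}
wrist {'fx': 347.69760399339214, 'fy': 347.69760399339214, 'cx': 277.5803681913104, 'cy': 212.9697141110208, 'k1': -0.06151093845488292, 'hand_eye': array([[ 4.19829547e-04, -9.48395975e-01, -3.17088155e-01,
         8.20112162e-02],
       [ 9.99999861e-01,  2.97164882e-04,  4.35208658e-04,
         7.86109671e-04],
       [-3.18522675e-04, -3.17088294e-01,  9.48395968e-01,
         3.06775113e-02],
       [ 0.00000000e+00,  0.00000000e+00,  0.00000000e+00,
         1.00000000e+00]])}
{'clock': 0.15, 'joint_pos': array([ 1.23911230e+00,  2.64631078e-01,  1.60509491e+00, -6.28971568e-06,
        1.27372203e+00, -3.68881908e-02]), 'qd': array([-2.51008199e-04, -2.06389034e-03, -4.52925835e-03,  1.46108692e-05,
        6.84501994e-04,  1.36894941e-03]), 'effort': array([-7.54883968e-04, -5.15903056e+01, -3.67964351e+01, -5.06456888e-05,
        8.10131285e-03, -4.23744632e-05]), 'ee_pos': array([0.19602451, 0.64562698, 0.4035947 ]), 'orientation': array([ 1.46863788e-01,  9.89156291e-01, -9.12523745e-04, -1.67037350e-04]), 'force': array([ 0.1366859 , -1.13013704, -0.08781162]), 'ft_torque': array([ 0.01443568, -0.03569282,  0.03141526]), 'grip_force': 0.0, 'opening': 0.08536944069336967}
```

View pics/top0.png

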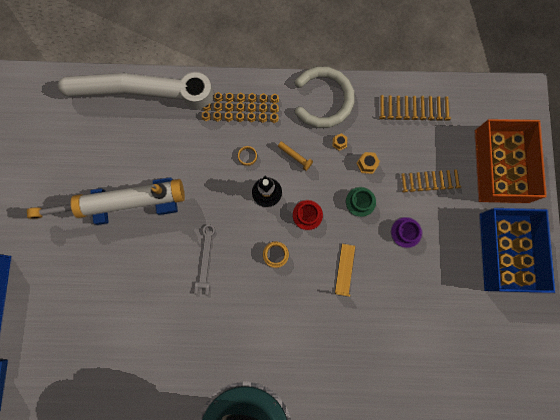

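View pics/scene0.png

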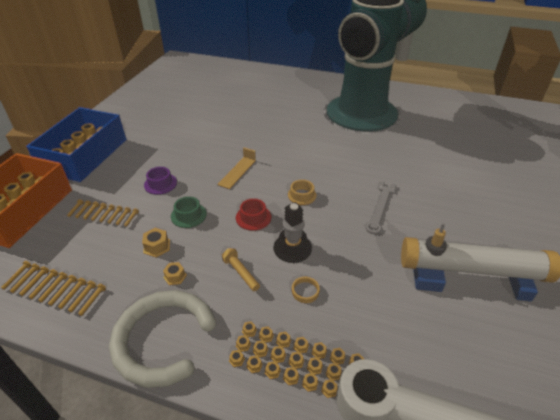

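The top view shows the gauge at about (265,190), the red cup at (308,213), the green cup at (361,201), the purple look-alike at (406,232) and the valve at (157,190). The scene view has the gauge at (293,230), red at (253,213), green at (188,211) and the valve at (438,237). Next I'll enlarge both.

```bash
python3 - <<'E'
import cv2, numpy as np
def crop(f,x,y,w,h,s): 
    c=cv2.resize(cv2.imread(f)[y:y+h,x:x+w],None,fx=s,fy=s,interpolation=cv2.INTER_CUBIC)
    for i in range(0,w,10): cv2.line(c,(i*s,0),(i*s,6 if i%50 else 14),(255,255,255),1); 
    for i in range(0,h,10): cv2.line(c,(0,i*s),(6,i*s),(255,255,255),1)
    return c
T="pics/top0.png";S="pics/scene0.png"
a=crop(T,250,165,135,70,5); b=crop(T,120,165,80,60,5)
o=np.zeros((600,800,3),np.uint8); o[:350,:675]=a; o[300:600,400:800]=b; cv2.imwrite("pics/tc.png",o)
a=crop(S,165,190,155,75,5); b=crop(S,400,215,60,45,5)
o=np.zeros((600,800,3),np.uint8); o[:375,:775]=a; o[375:600,:300]=b; cv2.imwrite("pics/sc.png",o)
E
```

```text
(no output)
```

View pics/tc.png

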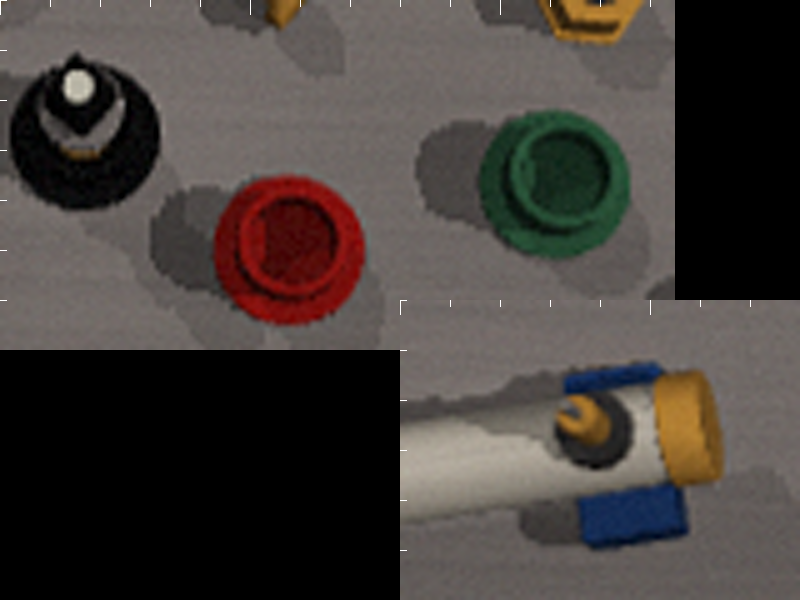

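View pics/sc.png

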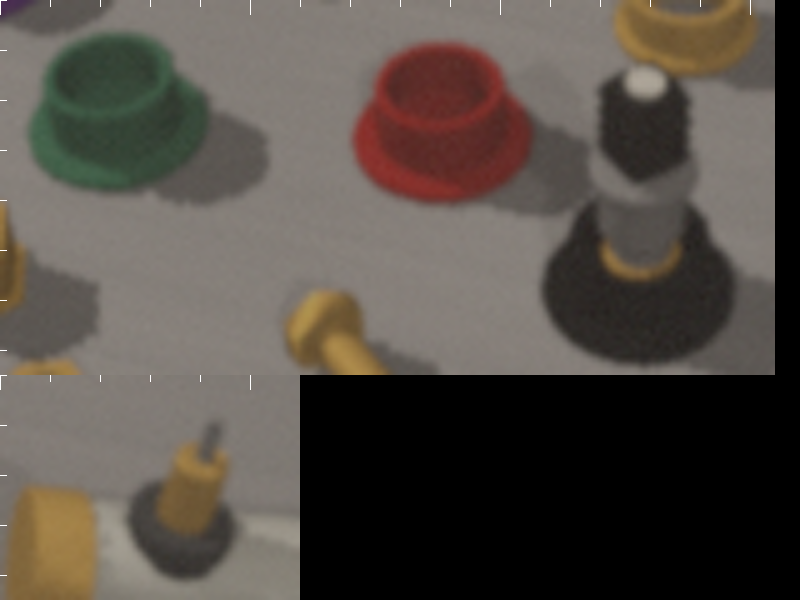

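Scene crops: gauge white end at top (265.2,182.0) / scene (293.8,206.0), red rim (307.8,213.2)/(252.2,207.2), green rim (361.9,199.8)/(186.6,204.8), stem mouth (155.2,186.8)/(440,232). I'll triangulate these and then take wrist views from close by.

```bash
cat > h.py <<'E'
from bench import robot, claw, solve_ik, get_image, camera_model
import cv2, numpy as np
from scipy.spatial.transform import Rotation as Ro
def ray(name,uv,pose=None):
    """origin, direction in world of pixel; pose=(ee_pos,orientation) for wrist"""
    m=camera_model(name) if isinstance(name,str) else name
    d=np.array([(uv[0]-m['cx'])/m['fx'],(uv[1]-m['cy'])/m['fy']]); u=d.copy()
    for _ in range(10): u=d/(1+m['k1']*(u@u))
    v=np.array([*u,1.])
    if pose is None: return -m['R'].T@m['t'], m['R'].T@v
    H=m['hand_eye']; R=Ro.from_quat(pose[1]).as_matrix()
    return R@H[:3,3]+pose[0], R@H[:3,:3]@v
def tri(*rays):
    A=[];b=[]
    for o,d in rays:
        d=d/np.linalg.norm(d);P=np.eye(3)-np.outer(d,d);A.append(P);b.append(P@o)
    A=np.vstack(A);b=np.hstack(b);x=np.linalg.lstsq(A,b,rcond=None)[0]
    return x,np.linalg.norm(A@x-b)
def atz(r,z): o,d=r; return o+d*(z-o[2])/d[2]
def down(a):  # tool pointing down, tool y (closing line) at world angle a+90deg; a= angle of tool x
    return Ro.from_matrix(np.array([[np.cos(a),np.sin(a),0],[np.sin(a),-np.cos(a),0],[0,0,-1]])).as_quat()
def snap(f):
    o=robot.get_obs(); im=get_image("wrist"); cv2.imwrite(f,im)
    return o['ee_pos'],o['orientation']
E
python3 - <<'E'
from h import *
for n,t,s in [("gauge",(265.2,182),(293.8,206)),("red",(307.8,213.2),(252.2,207.2)),("green",(361.9,199.8),(186.6,204.8)),("mouth",(155.2,186.8),(440,232))]:
    print(n,*tri(ray("top",t),ray("scene",s)), "topray at z .034/.12:",atz(ray("top",t),.034)[:2],atz(ray("top",t),.12)[:2])
R=Ro.from_quat(robot.get_obs()['orientation']).as_matrix();print(R)
print("strut axis", atz(ray("top",(177,191)),.05)-atz(ray("top",(40,212)),.05))
E
```

```text
gauge [ 0.59219424 -0.03548112  0.11620001] 0.0009977969601143264 topray at z .034/.12: [ 0.61232011 -0.03334207] [ 0.59145403 -0.03629357]
red [ 0.53359524 -0.1452458   0.03088688] 0.0002277812242184693 topray at z .034/.12: [ 0.53300151 -0.14489883] [ 0.51803258 -0.13955635]
green [ 0.57214669 -0.28425838  0.03152868] 0.0003300224118896314 topray at z .034/.12: [ 0.57153509 -0.2835894 ] [ 0.55370128 -0.26793561]
mouth [0.57419663 0.22836949 0.11387024] 0.0012649327113276642 topray at z .034/.12: [0.59219298 0.24972973] [0.5728233  0.22573253]
[[-9.56862000e-01  2.90542174e-01 -5.98485479e-04]
 [ 2.90542784e-01  9.56860390e-01 -1.75619373e-03]
 [ 6.24187051e-05 -1.85432068e-03 -9.99998279e-01]]
strut axis [ 0.06250621 -0.33558909  0.        ]
```

```bash
python3 - <<'E'
from h import *
import pickle
P={}
for n,p in dict(V2=(.57,.29,.40),V1=(.57,.17,.40),P1=(.58,-.07,.40),P2=(.58,-.20,.40)).items():
    robot.move_ptp(np.array(p),down(np.pi)); robot.hold(.2); P[n]=snap(f"pics/{n}.png"); print(n,robot.get_obs()['clock'],robot.get_obs()['joint_pos'].round(2),robot.get_obs()['force'].round(1))
pickle.dump(P,open("P.pkl","wb"))
m=camera_model("wrist")
def proj(X,pose):
    H=m['hand_eye'];R=Ro.from_quat(pose[1]).as_matrix()
    c=H[:3,:3].T@(R.T@(X-pose[0])-H[:3,3]);u=c[:2]/c[2];u=u*(1+m['k1']*(u@u))
    return u*m['fx']+[m['cx'],m['cy']]
S=np.zeros((600,800,3),np.uint8)
T=dict(g=(.592,-.035,.11),r=(.534,-.145,.03),e=(.572,-.284,.03),v=(.574,.228,.115))
for i,(v,t) in enumerate([("P1","g"),("P1","r"),("P1","e"),("V1","v"),("P2","g"),("P2","r"),("P2","e"),("V2","v")]):
    u=proj(np.array(T[t]),P[v]); x,y=np.round(u).astype(int)-[33,50]; x=max(0,min(x,560-66));y=max(0,min(y,420-99))
    c=cv2.resize(cv2.imread(f"pics/{v}.png")[y:y+99,x:x+66],None,fx=3,fy=3,interpolation=cv2.INTER_CUBIC)
    for k in range(0,66,10): cv2.line(c,(k*3,0),(k*3,5),(255,255,255),1)
    for k in range(0,99,10): cv2.line(c,(0,k*3),(5,k*3),(255,255,255),1)
    r,cc=divmod(i,4); S[r*300:r*300+297,cc*200:cc*200+198]=c; print(v,t,"origin",x,y,"proj",u.round(1))
cv2.imwrite("pics/m1.png",S)
E
```

```text
V2 2.2667 [ 0.43  0.2   1.69  0.    1.25 -1.14] [-0.   0.3  0.4]
V1 3.0667 [ 0.25  0.12  1.79  0.    1.24 -1.32] [ 0.6 -0.7  0.1]
P1 4.2667 [-0.16  0.1   1.81  0.    1.24 -1.73] [-0.8  0.3 -0.9]
P2 5.1 [-0.37  0.15  1.75  0.    1.24 -1.94] [-0.3  0.5 -0.2]
P1 g origin 285 171 proj [318.4 221.2]
P1 r origin 164 86 proj [197.1 136.1]
P1 e origin 32 125 proj [ 64.6 175.3]
V1 v origin 317 164 proj [349.7 213.8]
P2 g origin 445 171 proj [478.2 221.3]
P2 r origin 299 86 proj [332.3 136.3]
P2 e origin 158 125 proj [190.9 174.9]
V2 v origin 162 164 proj [195.1 214.2]
```

View pics/m1.png

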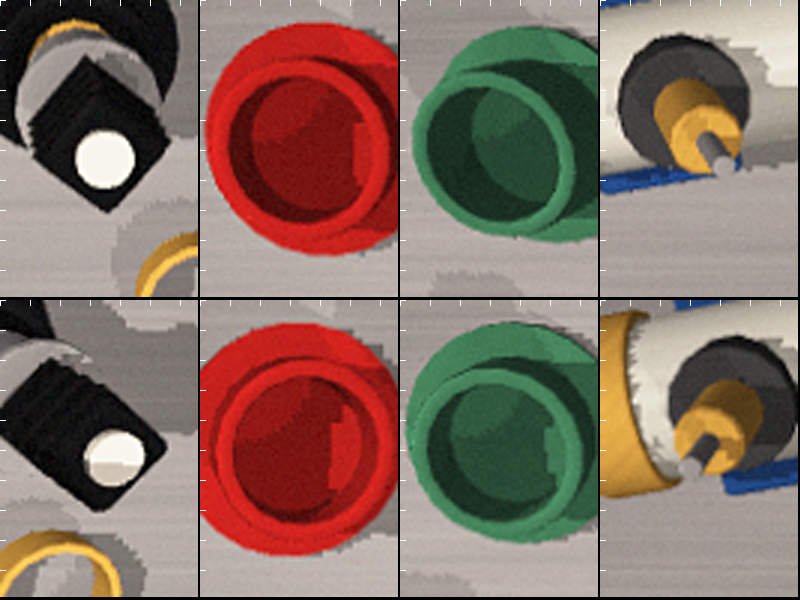

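The crops show the white rod end at P1 (319.7,223.7) / P2 (482.7,223.3). The red rim is at (196.2,135)/(333.7,135) and the green rim at (63,175.7)/(190,176). The stem mouth is at V1 (352,209.7) / V2 (197.7,210.4), with the pin tips at (359,219.3)/(192,219.3).

```bash
python3 - <<'E'
from h import *
import pickle
P=pickle.load(open("P.pkl","rb"))
W=lambda v,uv: ray("wrist",uv,P[v])
for n,a,ua,b,ub,t,s in [("gauge","P1",(319.7,223.7),"P2",(482.7,223.3),(265.2,182),(293.8,206)),("red","P1",(196.2,135),"P2",(333.7,135),(307.8,213.2),(252.2,207.2)),
 ("green","P1",(63,175.7),"P2",(190,176),(361.9,199.8),(186.6,204.8)),("mouth","V1",(352,209.7),"V2",(197.7,210.4),(155.2,186.8),(440,232)),("pin","V1",(359,219.3),"V2",(192,219.3),None,(442.4,224.4))]:
    r=[W(a,ua),W(b,ub)]; print(n,*tri(*r),"all",*tri(*r,ray("scene",s),*([ray("top",t)] if t else [])))
c=lambda x,y: atz(W("P1",(285+x/3-.3,171+y/3-.3)),.117)[:2]
b,r,l=c(108,212),c(170,143),c(33,157)
for d in (r-b,l-b): print(np.linalg.norm(d),np.degrees(np.arctan2(d[1],d[0])))
print("sq centre",(r+l)/2)
E
```

```text
gauge [ 0.59168603 -0.0346487   0.1159696 ] 0.0002508573616249695 all [ 0.59186005 -0.0351299   0.11619884] 0.0013907317433370738
red [ 0.53228952 -0.14459339  0.03533877] 0.00014042842245971712 all [ 0.53312201 -0.14499457  0.03112675] 0.001557427953216503
green [ 0.57232068 -0.2844668   0.03210964] 0.00048820025402155747 all [ 0.5722775  -0.28436865  0.03181239] 0.0007551816934026149
mouth [0.5712462  0.22989841 0.11355641] 0.00019353250518191258 all [0.57262057 0.22929266 0.11214021] 0.0029177474304961375
pin [0.57116886 0.2305114  0.13522955] 0.00018697156238965527 all [0.57241641 0.22997851 0.13175331] 0.0017772984675947995
0.02448966500553609 141.77934370475145
0.02521403462018864 -127.48156673279728
sq centre [ 0.58903416 -0.03579302]
```

```bash
python3 - <<'E'
from h import *
G=np.array([.5917,-.0350]); q=down(np.radians(142.3))
pr=lambda s:(lambda o:print(s,round(o['clock'],2),o['ee_pos'].round(4),o['force'].round(2),o['ft_torque'].round(2),round(o['opening'],4),round(o['grip_force'],1)))(robot.get_obs())
robot.move_ptp(np.array([*G,.34]),q); pr("above")
print(robot.move_l(np.array([*G,.250]),speed=.08,f_stop=8)); robot.hold(.2); pr("down")
claw.gripper_to(0.01); robot.hold(.2); pr("closed")
robot.move_l(np.array([*G,.275]),speed=.03); pr("up25")
robot.move_l(np.array([*G,.37]),speed=.12); robot.hold(.3); pr("up")
snap("pics/lift.png"); cv2.imwrite("pics/sc1.png",get_image("scene"))
a=cv2.imread("pics/lift.png");b=cv2.imread("pics/sc1.png")
cv2.imwrite("pics/m2.png",np.hstack([cv2.resize(a,None,fx=.9,fy=.9),cv2.resize(b[100:289,230:370],None,fx=2,fy=2)]))
E
```

```text
above 5.99 [ 0.5919 -0.0348  0.3404] [-0.4  -0.21  0.34] [-0.07  0.03  0.  ] 0.0853 0.0
False
down 7.47 [ 0.592  -0.035   0.2507] [0.19 0.56 1.27] [-0.05 -0.05 -0.01] 0.0856 0.0
closed 8.24 [ 0.5917 -0.035   0.2501] [-0.85  0.84  1.2 ] [-0.02  0.11  0.02] 0.0249 62.8
up25 9.22 [ 0.5916 -0.035   0.2748] [-0.3  -0.7  -2.51] [-0.02  0.05  0.04] 0.0254 62.2
up 10.47 [ 0.5915 -0.035   0.3691] [ 0.04 -0.06 -2.89] [ 0.01 -0.03 -0.  ] 0.0251 62.2
```

View pics/m2.png

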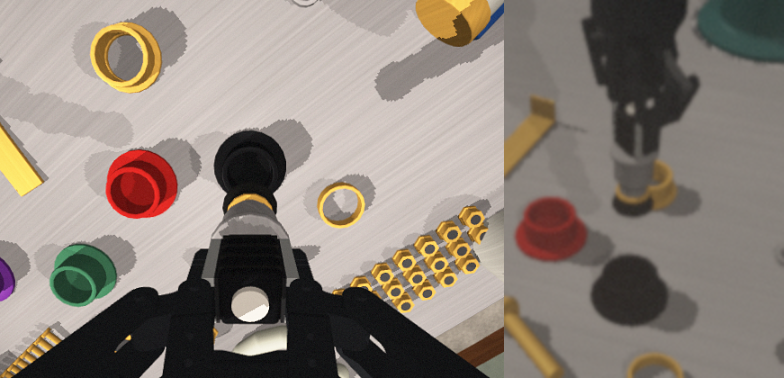

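```bash
python3 - <<'E'
from h import *
o=robot.get_obs(); R=Ro.from_quat(o['orientation']).as_matrix()
p=atz(ray("wrist",(277.5,337.),(o['ee_pos'],o['orientation'])),o['ee_pos'][2]-.130)
off=R.T@(p-o['ee_pos']); print("tool off",off)
V=np.array([.5713,.2298])
robot.move_ptp(np.array([*V,.44]),down(np.radians(142.3)))
robot.move_l(np.array([*V,.388]),speed=.08); robot.hold(.3)
o=robot.get_obs(); print(o['clock'],o['ee_pos'],o['force'])
snap("pics/hov.png"); im=cv2.imread("pics/hov.png"); s=get_image("scene"); cv2.imwrite("pics/hs.png",s); t=get_image("top"); cv2.imwrite("pics/ht.png",t)
S=np.zeros((600,800,3),np.uint8); S[:450,:480]=cv2.resize(im[150:300,200:360],None,fx=3,fy=3)
S[:480,480:800]=cv2.resize(s[160:280,400:480],None,fx=4,fy=4,interpolation=cv2.INTER_CUBIC); cv2.imwrite("pics/m3.png",S)
E
```

```text
tool off [0.00394269 0.00064588 0.13000236]
12.7333 [0.57145112 0.22992027 0.38870258] [-0.32715992  0.30629672 -2.19643257]
```

View pics/m3.png

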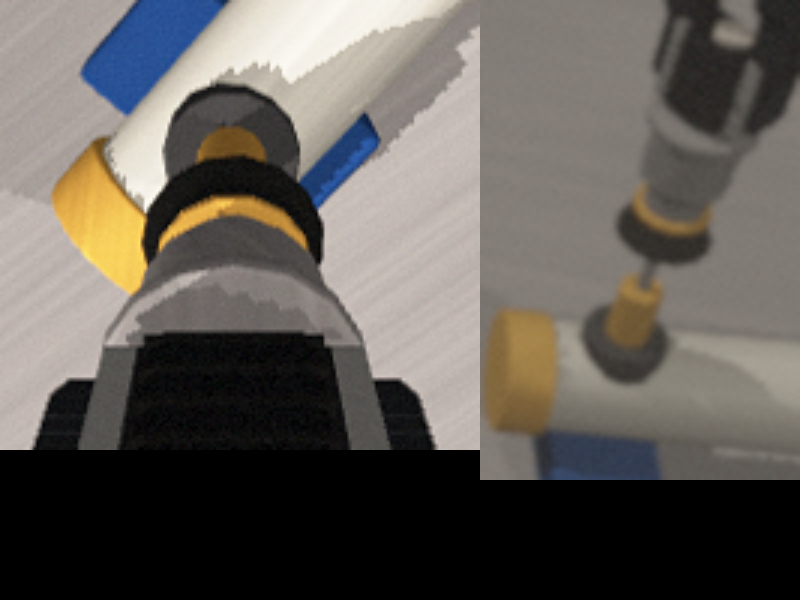

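Scene crop: nose mouth centre is near full-frame (445.6,217.6), against the stem mouth at (440,232). In the wrist view the gauge and stem columns agree to about 1 px, so I'll check the offset along tool x numerically.

```bash
python3 - <<'E'
from h import *
print("nose@.1467",atz(ray("scene",(445.6,217.6)),.1467), "stem@.116",atz(ray("scene",(440,232)),.116),"@.1135",atz(ray("scene",(440,232)),.1135),"pin@.136",atz(ray("scene",(442.4,224.4)),.136))
m=camera_model("scene")
def pj(X):
    c=m['R']@np.array(X)+m['t'];u=c[:2]/c[2];u=u*(1+m['k1']*(u@u));u=u*m['fx']+[m['cx'],m['cy']];return ((u-[400,160]+.4)*4+[480,0]).round(0)
for z in (.085,.116,.136,.147,.26): print(z,"crop px of valve axis",pj((.5713,.2298,z)))
t=cv2.imread("pics/ht.png"); cv2.imwrite("pics/htc.png",np.hstack([cv2.resize(cv2.imread("pics/hov.png")[150:420,200:360],(355,600),interpolation=cv2.INTER_CUBIC),cv2.resize(t[150:230,110:170],(445,600),interpolation=cv2.INTER_CUBIC)]))
# white disc, wrist hov: centroid
im=cv2.imread("pics/hov.png"); b=(im.min(2)>190).astype(np.uint8); n,l,s,c=cv2.connectedComponentsWithStats(b[300:380,240:320]); print([(s[i],c[i]+[240,300]) for i in range(1,n) if s[i][4]>100])
E
```

```text
nose@.1467 [0.57094046 0.23046477 0.1467    ] stem@.116 [0.57621199 0.22887148 0.116     ] @.1135 [0.57348622 0.22934597 0.1135    ] pin@.136 [0.57778987 0.228097   0.136     ]
0.085 crop px of valve axis [627. 331.]
0.116 crop px of valve axis [644. 282.]
0.136 crop px of valve axis [656. 250.]
0.147 crop px of valve axis [663. 232.]
0.26 crop px of valve axis [738.  19.]
[(array([ 25,  40,  34,  17, 299], dtype=int32), array([282.41471572, 349.68896321]))]
```

```bash
cat >> h.py <<'E'
def fz(n=5):
    v=[]
    for _ in range(n): robot.hold(.03); v.append(robot.get_obs()['force'])
    return np.mean(v,0)
E
python3 - <<'E'
from h import *
V=np.array([.5722,.2297])
robot.move_l(np.array([*V,.388]),speed=.05); robot.hold(.2); f0=fz(10); print("base",f0)
h=robot.move_l(np.array([*V,.352]),speed=.03,f_stop=7); f=fz()-f0; print(h,robot.get_obs()['ee_pos'],f)
z=robot.get_obs()['ee_pos'][2] if h else .352
while z>.328 and f[2]<13.2 and np.hypot(f[0],f[1])<8:
    z-= .0006 if f[2]<9 else .0003
    robot.move_l(np.array([*V,z]),speed=.01); f=fz()-f0
    print(round(z,4),robot.get_obs()['ee_pos'].round(4),f.round(1),round(robot.get_obs()['clock'],1))
E
```

```text
base [ 0.24715825  0.1760988  -2.46985821]
False [0.57214975 0.22968738 0.35214852] [-1.97203218 -0.81898576  2.04290921]
0.3514 [0.5722 0.2297 0.3515] [-1.  -0.7  2.1] 15.6
0.3508 [0.5723 0.2297 0.3508] [-1.1 -0.5  2.3] 16.0
0.3502 [0.5723 0.2297 0.3502] [-1.3 -0.4  2.1] 16.4
0.3496 [0.5722 0.2297 0.3496] [-1.  -0.2  2.3] 16.9
0.349 [0.5722 0.2297 0.349 ] [-0.9 -0.4  2.2] 17.3
0.3484 [0.5722 0.2297 0.3484] [-0.6 -0.6  1.7] 17.7
0.3478 [0.5722 0.2297 0.3478] [-0.7 -0.1  2. ] 18.1
0.3472 [0.5722 0.2297 0.3472] [-0.3  0.1  2.1] 18.5
0.3466 [0.5722 0.2297 0.3466] [-0.4  0.3  2.3] 18.9
0.346 [0.5722 0.2297 0.346 ] [-0.8 -0.1  1.8] 19.4
0.3454 [0.5722 0.2297 0.3454] [-0.2  0.1  2.1] 19.8
0.3448 [0.5722 0.2297 0.3448] [-0.2  0.1  2.1] 20.2
0.3442 [0.5722 0.2297 0.3442] [-0.3 -0.2  2.3] 20.6
0.3436 [0.5722 0.2297 0.3436] [-0.1 -0.2  1.8] 21.0
0.343 [0.5722 0.2297 0.343 ] [-0.2 -0.   2.2] 21.4
0.3424 [0.5722 0.2297 0.3424] [ 0.1 -0.   2.3] 21.9
0.3418 [0.5722 0.2297 0.3422] [-1.5 -0.1  5.6] 22.3
0.3412 [0.5722 0.2297 0.3418] [-2.  -0.9  7.4] 22.7
0.3406 [0.5722 0.2297 0.3415] [-2.7 -0.9  9.3] 23.1
0.3403 [0.5722 0.2297 0.3414] [-2.7 -0.3  9.9] 23.5
0.34 [0.5722 0.2297 0.3412] [-3.1 -0.9 10.2] 23.9
0.3397 [0.5722 0.2297 0.3411] [-3.3 -1.  10.9] 24.4
0.3394 [0.5723 0.2297 0.341 ] [-3.8 -1.6 11.6] 24.8
0.3391 [0.5722 0.2297 0.3408] [-4.  -1.  12.4] 25.2
0.3388 [0.5722 0.2297 0.3407] [-4.1 -1.6 13.1] 25.6
0.3385 [0.5722 0.2297 0.3405] [-4.3 -0.8 13.5] 26.0
```

```bash
python3 - <<'E'
from h import *
V=np.array([.5722,.2297]); f0=np.array([.25,.18,-2.47])
robot.move_l(np.array([*V,.3381]),speed=.01)
for i in range(5): robot.hold(.5); print((fz()-f0).round(1))
snap("pics/press.png"); print(robot.get_obs()['clock'])
robot.move_l(np.array([*V,.352]),speed=.02)
robot.move_l(np.array([*V,.44]),speed=.12); robot.hold(.2); print((fz()-f0).round(1))
p=snap("pics/rod.png"); cv2.imwrite("pics/rs.png",get_image("scene"));print(robot.get_obs()['clock'],p[0])
a=cv2.imread("pics/rod.png")[270:400,215:345];b=cv2.imread("pics/rs.png")[130:270,400:480]
c=cv2.imread("pics/press.png")[270:400,215:345]
cv2.imwrite("pics/m4.png",np.hstack([cv2.resize(a,(390,390),interpolation=cv2.INTER_CUBIC),cv2.resize(c,(390,390),interpolation=cv2.INTER_CUBIC)]))
E
```

```text
[-4.7 -1.7 14.7]
[-4.9 -1.8 14.4]
[-4.8 -2.1 14.4]
[-4.2 -2.  14.6]
[-4.4 -1.7 14.2]
29.65
[-0.2  0.1 -0.1]
31.8417 [0.57213598 0.229674   0.43942066]
```

View pics/m4.png

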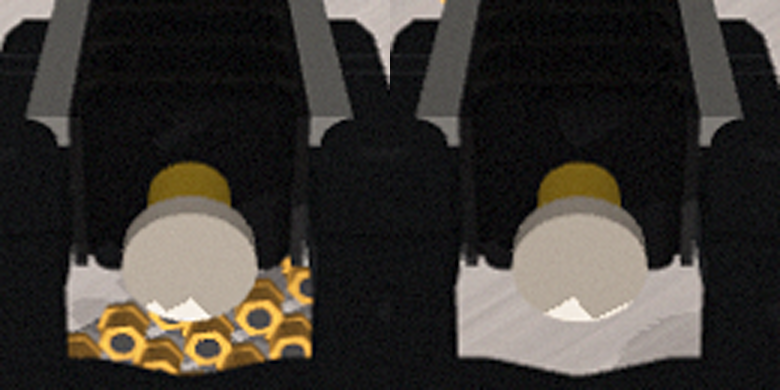

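The wrist view shows the rod end at about (278,357) with yellow right down to the grip and no green, roughly 9.5 mm out. It goes in the red cup.

```bash
python3 - <<'E'
from h import *
C=np.array([.5328,-.1448])
robot.move_ptp(np.array([*C,.38]),down(np.radians(142.3)))
robot.move_l(np.array([*C,.290]),speed=.1); robot.hold(.2); f0=fz(8)
h=robot.move_l(np.array([*C,.2535]),speed=.025,f_stop=5); robot.hold(.1)
o=robot.get_obs(); print(h,o['ee_pos'],(fz()-f0).round(1),o['ft_torque'],o['clock'])
if not h:
    h=robot.move_l(np.array([*C,.2485]),speed=.008,f_stop=4); robot.hold(.1)
    o=robot.get_obs(); print(h,o['ee_pos'],(fz()-f0).round(1),o['clock'])
snap("pics/pl.png");cv2.imwrite("pics/pls.png",get_image("scene"))
E
```

```text
False [ 0.53288553 -0.14481521  0.25369762] [-0.2  0.  -0.2] [-0.03467676  0.0116346  -0.01927271] 36.4917
True [ 0.53279324 -0.14480566  0.24950117] [ 0.8 -0.2  7.9] 37.2667
```

```bash
python3 - <<'E'
from h import *
C=np.array([.5328,-.1448])
robot.move_l(np.array([*C,.2502]),speed=.01); robot.hold(.1); print(fz())
claw.gripper_to(.06); claw.gripper_to(.085); robot.hold(.2); print(fz())
robot.move_l(np.array([*C,.34]),speed=.06)
robot.move_l(np.array([.42,-.145,.42]),speed=.15); robot.hold(.5)
o=robot.get_obs();print(o['clock'],o['ee_pos'])
snap("pics/e.png"); a=cv2.imread("pics/e.png"); s=get_image("scene"); cv2.imwrite("pics/es.png",s); s=s[130:270,180:320]
cv2.imwrite("pics/m5.png",np.hstack([cv2.resize(a[0:280,140:420],(400,400),interpolation=cv2.INTER_CUBIC),cv2.resize(s,(400,400),interpolation=cv2.INTER_CUBIC)]))
E
```

```text
[ 1.87444309 -0.53830114  1.39389943]
[-0.20320876 -0.04329241  0.09050131]
42.5583 [ 0.42011067 -0.14499291  0.41986792]
```

View pics/m5.png

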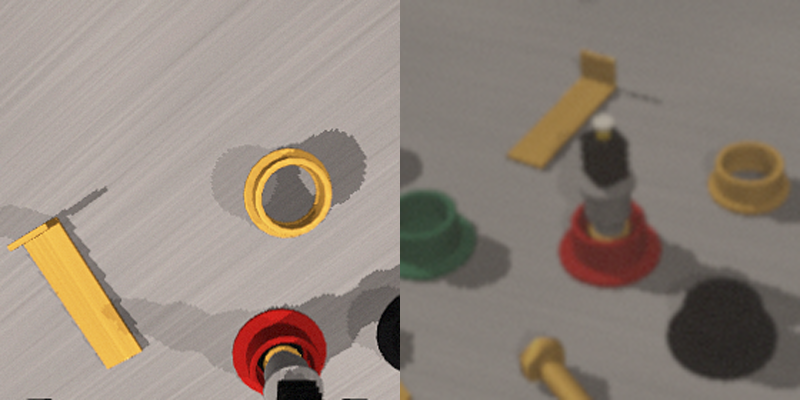

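The gauge stands upright and home in the red cup (scene crop (605,190)), with the rod out showing yellow and the gripper clear.

```bash
python3 -c "
from h import *
print(robot.hand_in())"
```

```text
the job is handed in; nothing more can be done
None
```

I handed the job in; the gauge was pressed on the valve at about 15 N for well over two seconds, its rod showed only yellow (about 9.5 mm out), and it is parked upright and released in the red cup with the rod still out; the hand-in call gave no verdict.

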